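# Tuck the cover board under the token tray's leaf and hold it shut

### The arm

A 7-joint arm with a two-finger parallel gripper is mounted at the origin on the work surface. World frame = base frame: x ahead of the robot, y to its left, z up, the work surface at z = 0. Lengths are in m, angles in rad, forces in N, time in s.
With the tool pointing down it reaches from about 0.4 to 0.9 m from the base axis. Payload 5.5 kg.
Tool frame: the origin (TCP) lies midway between the tips of the shut fingers; the grasp point (between the pads) lies robot.pinch_z behind it (robot.pinch_z is the distance from the TCP to the grasp point, in m); z points along the fingers, y is the line along which they close (so a half turn about z gives the same grasp; the last joint's range is limited). The gripper opens to 85 mm and grips with 20 to 120 N. Pads are 22 mm wide; open, the fingers measure 114 mm over their backs; the gripper's body (76 mm by 85 mm) begins 54 mm behind the grasp point. The pads swing forward as they close: fully open they stand 13 mm farther back than shut.
Start: joints at [-0.943, 0.501, -0.427, 1.55, 0.221, 1.138, -0.21], TCP at [0.232, 0.607, 0.231] pointing down, gripper open.
Joint ranges: [-2.88, 2.88], [-0.31, 2.03], [-1.54, 1.56], [0.2, 2.42], [-1.41, 4.55], [0.19, 2.02], [-2.57, 2.57]. Speed limits (rad/s): [2.57, 2.57, 3.14, 3.14, 3.14, 3.14, 3.14].

### API

Orientations are given as a unit quaternion [w, x, y, z].
In Python, from cell import robot, optics, workorder gives the robot as it stands.
- The arm moves only by the tool send_rows, never from a script. Its argument "rows" is one flat list of numbers, 7 for each row, row after row: the shift along the tool's x, y, z in m, then the turn, a rotation vector about the tool's x, y, z in degrees, then the opening, from 0 (shut) to 1 (fully open). In form: [tx, ty, tz, wx, wy, wz, fingers, tx, ty, tz, wx, wy, wz, fingers, ...]. A call has 1 to 8 rows; each row shifts and turns the commanded pose from where the row before left it, along the tool's axes as they then stand; what a row does not reach is not made up. A row lasts 1/10 s, in which the tool goes at most 50 mm and 8.59 degrees, less where a joint would pass 70% of its speed; a pose out of reach is approached as far as the arm can. A call with a gripper value outside its range is refused whole. The fingers move at their own pace and stop on an object; "squeeze" is the grip in N (left out, the last holds). Time passes only in rows, so rows that do not move let the fingers close. It gives the time, the measured TCP pose, the force, the opening and the grip force at its end, in the units of the state.
- robot.read_state(): the state, without advancing time (a new reading comes with each control period).
- optics.grab_frame(name): name is "side" or "top" or "wrist"; returns the picture (384x512x3 uint8, red, green, blue); there is no depth.
- optics.get_calibration(name): a dict with "fx", "fy", "cx", "cy" (pixels), "R" (3x3) and "t" (3): a world point X has camera coordinates R X + t. Camera axes: x right, y down, z forward; pixel columns grow to the right and rows downward; lengths in m; the calibration is good to about 2 mm. A picture is of the moment at which its call begins: read the wrist's pose just before it. get_calibration takes no time and is no camera call; for the wrist camera it gives the pose at the moment of the call.
- workorder.close_job(): hands the job in; it is judged then, once.
The state is a dict: "time": time; "joints": joint angles; "qvel": joint speeds; "effort": joint torques, N m; "ee_pos": TCP position; "tcp_rot": TCP orientation; "ft_force": force on the tool from outside, world axes, zero at the start; "ft_torque": the same for the moment, N m; "finger_gap": opening from 0.0 (shut) to 1.0 (fully open); "grip_force": force on a finger pad.
Only numpy, scipy, OpenCV 4.12 (cv2) and the standard library are available. Lean on these libraries where they do the work, as an engineer would, in place of code of your own. Each camera call takes 0.05 s, during which the arm holds its last target. There are 200 camera calls.

### The job

Close the wooden token tray: pick up the loose cover board by its blue pull, slide the board's long edge furthest from the pull under the tray's dark hinged leaf, centred, square and nearly up to the stop, without lifting the leaf. Then press the board down flat onto the tray's rim against the sprung token bed, and finish while still holding it pressed flat by its pull, ready for the clamp to be put on. Leave the other things on the shelf where they are.

Things in the scene. Friction and masses are not known exactly. Their poses are not given: they have to be found in the camera images.
- tray: fixed wooden token tray, 150 x 150 mm; origin at the centre of its underside, on the shelf; z up, x points from its open front (-x) to the leaf's hinge (+x). Its flat rim is 36 mm above the shelf: side rails 21 mm wide, front wall, and a deck from x = 0 to 32 mm. Within the rim, x = -66 to -2 mm, y = -52 to 52 mm, is the sprung grey bed with coloured tokens
- tray_stop (a point): middle of the stop's foot, at rim height, 32 mm ahead (+x) of the tray's origin. Behind it a dark spacer 12 mm higher than the rim stops the cover board and carries the leaf. Cover home: its leading edge at this stop, its x axis along the tray's x, its pull 64 mm back (-x) from here. Axes as the tray's
- leaf_front (a point): middle of the lower front edge of the dark wooden leaf when shut, 5 mm ahead (+x) of the tray's origin and 48 mm above the tray's underside: 12 mm above the rim. Axes as the tray's
- leaf (a joint): angle of the leaf (70 x 150 x 5 mm, 50 g, hinged along the tray's far edge) in rad: 0 shut (level, at rest on the spacer), positive when its front edge is lifted; it swings up freely and falls shut
- bed (a joint): how far the sprung token bed is pressed down, in m: 0 free (its top 6 mm above the rim), 0.006 level with the rim, which is where a cover board pressed flat holds it; at most 0.009. It takes 3 N to start and 8 N for 0.006, and it springs back when let go
- cover: loose cover board of pale wood, 100 mm (x) by 136 mm (y), 5 mm thick, 90 to 150 g, with an upright blue pull on it; origin at the centre of its underside. It starts lying flat on the shelf, pull upward. Its +x edge is the one to tuck
- cover_pull (a point): centre of the blue pull: an upright bar 12 mm thick (x), 70 mm long (y), 32 mm high, standing on the board 14 mm to the -x side of the board's middle; this point is 21 mm above the board's underside, and the pull's top 16 mm above this point. Axes as the board's
- cover_edge (a point): middle of the board's leading (+x) edge, at its underside: 64 mm ahead (+x) of the pull's centre and 21 mm below it
- tin: bystander: metal tin 60 x 90 x 70 mm with a round brass twist cap (42 mm across, 16 mm high); origin under its centre
- turntable: bystander: grey plastic turntable, 200 mm across, 25 mm high; origin under its centre
- die1: bystander: purple glass die, 16 mm; origin under its centre
- die2: bystander: purple glass die, 16 mm; origin under its centre
- bowl: bystander: white ceramic bowl, 140 mm across, 55 mm high; origin under its centre
- clamp: bystander: red plastic spring clamp lying flat, about 95 x 45 x 22 mm; origin under its centre
Things that resemble listed ones, but are neither listed nor needed, are in the scene too. Of the things shaped like the cover, the wood one is meant. Several things have the shape of the tray; the one meant has the colours described above.

How it is judged:
On the way, in this order (a step that is already met when the one before it is completed fails the run):
1. the cover board is lifted clear of the shelf, held in the fingers (height (world z) of cover_pull above 0.05 m and contact force between the fingers and cover above 1 N), for 0.2 s.
2. its leading edge is tucked under the leaf (x of cover_edge in the frame of tray above 0.018 m and z of cover_edge in the frame of tray below 0.045 m and y of cover_edge in the frame of tray between -0.012 and 0.012 m), for 0.2 s.
At the end, for the whole second after the job is handed in: Leading edge 13 mm or more under the leaf, centred within 12 mm, square within 0.1 rad; board level within 0.035 rad, its leading edge within 3 mm of the rim; bed pressed 4.5 mm or more; leaf shut (below 0.05 rad); fingers still on the board, holding it so through the last second (x of cover_edge in the frame of tray above 0.018 m and y of cover_edge in the frame of tray between -0.012 and 0.012 m and z of cover_edge in the frame of tray below 0.039 m and angle between the x axis of cover_pull and the x axis of tray, either way round below 0.1 rad and angle between cover_pull's own z axis and vertical below 0.035 rad and value of joint bed above 0.0045 m and value of joint leaf below 0.05 rad and contact force between the fingers and cover above 1 N); the arm keeps its last pose, push and grip.
It fails at once if the leaf is lifted (above 0.08 rad, about 5 mm at its front edge) (value of joint leaf above 0.08 rad).
It fails at once if a bystander is moved by more than 20 mm (distance of any of tin, turntable, die1, die2, bowl, clamp from where it was at the start of the episode above 0.02 m).
It also fails if it takes over 38 s, if anything falls off the work surface, if the arm or the gripper's body presses on something with over 40 N, if the wrist force passes 120 N, or if a joint passes its speed limit or range.

## Working session

There is one attempt and no reset: what is moved stays moved. The work goes in short steps, Python scripts to look and compute and a tool call to move; the robot and the scene stay as the last step left them, time stands still between calls to the robot, and variables do not carry over. Pictures are saved under pics/ and viewed, at most 10 in all, crops included, and the job is handed in when it is done.

Besides the shell and the picture viewer there is one more tool, called after "Emit:" as name(argument=value, ...) on one line, values as JSON. send_rows: Moves the arm, as the interface text tells. Its arguments: {"type":"object","properties":{"rows":{"type":"array"},"squeeze":{"type":"number"}},"required":["rows"]}

```bash
mkdir -p pics; ls; cat > h.py <<'E'
import numpy as np, cv2
from cell import robot, optics, workorder
def grab(n,f):
    c=optics.get_calibration(n); im=optics.grab_frame(n)
    cv2.imwrite(f'pics/{f}.png',im[:,:,::-1]); np.savez(f'pics/{f}.npz',im=im,**c); return im,c
def load(f):
    d=np.load(f'pics/{f}.npz'); return d['im'],d
def ray(c,p):
    R=np.array(c['R']);o=-R.T@c['t']
    p=np.atleast_2d(p).astype(float)
    d=np.c_[(p[:,0]-c['cx'])/c['fx'],(p[:,1]-c['cy'])/c['fy'],np.ones(len(p))]@R
    return o,d
def plane(c,p,z):
    o,d=ray(c,p); return o+d*((z-o[2])/d[:,2])[:,None]
def cross(ca,pa,cb,pb):
    A=np.zeros((3,3));b=np.zeros(3);L=[]
    for c,p in((ca,pa),(cb,pb)):
        o,d=ray(c,p);d=d[0]/np.linalg.norm(d[0]);P=np.eye(3)-np.outer(d,d);A+=P;b+=P@o;L.append((P,o))
    X=np.linalg.solve(A,b);return X,[np.linalg.norm(P@(X-o)) for P,o in L]
def proj(c,X):
    q=np.atleast_2d(X)@np.array(c['R']).T+c['t'];return np.c_[c['fx']*q[:,0]/q[:,2]+c['cx'],c['fy']*q[:,1]/q[:,2]+c['cy']]
E
python3 - <<'E'
from h import *
s=robot.read_state();print(s['time'],s['ee_pos'],s['tcp_rot'],s['finger_gap'],robot.pinch_z)
a,c=grab('top','t0');b,d=grab('side','s0');w,e=grab('wrist','w0')
for q in(c,d,e):print(np.round(-np.array(q['R']).T@q['t'],3),q['fx'])
cv2.imwrite('pics/m0.png',np.vstack([cv2.resize(np.hstack([a,b]),(800,300)),np.hstack([cv2.resize(w,(400,300)),np.zeros((300,400,3),np.uint8)])])[:,:,::-1])
E
```

```text
pics
0.0 [0.23167501 0.60656042 0.23025807] [-2.15804865e-04  1.81376831e-01  9.83413182e-01 -9.55010003e-04] 1.003099207034363 0.0187
[3.220e-01 1.000e-03 1.105e+00] 363.952866448216
[ 0.005 -0.553  0.623] 356.52425675373684
[0.159 0.634 0.372] 274.37779092231386
```

View pics/t0.png

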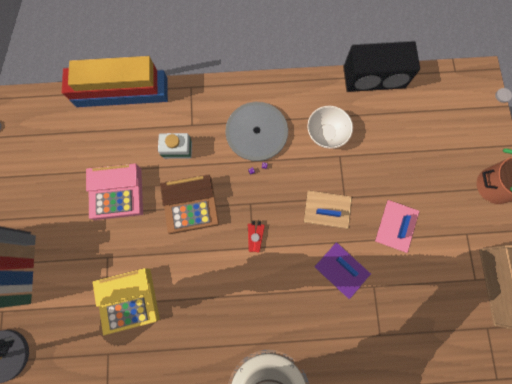

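View pics/s0.png

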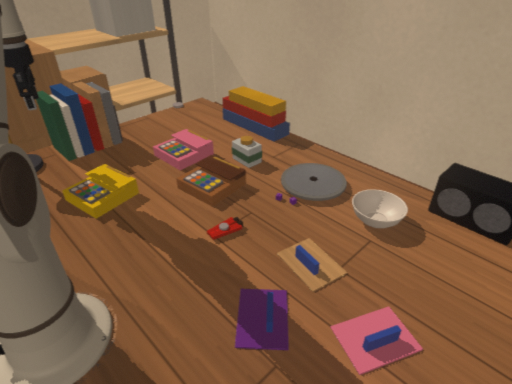

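The top view shows the wooden cover at about (328,210), with its pull at (328,213). The wooden tray with the dark leaf is at about (190,205), leaf side up in the image. The side view shows the cover at (311,263) and the tray at (212,182).

```bash
python3 - <<'E'
from h import *
t,c=load('t0');s,d=load('s0')
def blob(im,c,near,f,r=40):
    h=cv2.cvtColor(im,cv2.COLOR_RGB2HSV).astype(int);m=f(h).astype(np.uint8)
    k,l,st,ce=cv2.connectedComponentsWithStats(m)
    b=[(st[i,4],i) for i in range(1,k) if np.hypot(*(ce[i]-near))<r];i=max(b)[1]
    return (l==i).astype(np.uint8),ce[i],st[i]
blue=lambda h:(h[...,0]>105)&(h[...,0]<125)&(h[...,1]>150)&(h[...,2]>60)
mt,pt,_=blob(t,c,(328,212),blue,15);ms,ps,_=blob(s,d,(307,260),blue,15)
print('pull px',pt,ps,'X',cross(c,pt,d,ps))
q=cv2.minAreaRect(np.argwhere(mt)[:,::-1].astype(np.float32));bp=cv2.boxPoints(q);print('pull box',q,plane(c,bp,0.03).round(4).tolist())
print('hsv board',cv2.cvtColor(t,cv2.COLOR_RGB2HSV)[[198,203,222],[315,340,335]],'table',cv2.cvtColor(t,cv2.COLOR_RGB2HSV)[[185,240],[330,330]])
print('tray approx',plane(c,[(190,205),(189,190),(192,215)],0.04).round(3).tolist())
cr=np.hstack([cv2.resize(t[165:245,150:230],(400,400),interpolation=cv2.INTER_CUBIC),cv2.resize(t[170:250,290:370],(400,400),interpolation=cv2.INTER_CUBIC)])
cv2.imwrite('pics/c0.png',cr[:,:,::-1])
E
```

```text
pull px [328.825 212.225] [306.38636364 254.40909091] X (array([ 0.49123812, -0.21539967,  0.04169485]), [np.float64(0.0013243567230299463), np.float64(0.0013243567230299652)])
pull box ((328.5500183105469, 212.14999389648438), (21.496047973632812, 3.535533905029297), 8.130102157592773) [[0.4938, -0.1835, 0.03], [0.5043, -0.186, 0.03], [0.4909, -0.2487, 0.03], [0.4805, -0.246, 0.03]]
hsv board [[ 15 106 217]
 [ 15 107 210]
 [ 16 110 200]] table [[ 12 120 160]
 [ 13 120 161]]
tray approx [[0.539, 0.196, 0.04], [0.585, 0.197, 0.04], [0.509, 0.19, 0.04]]
```

View pics/c0.png

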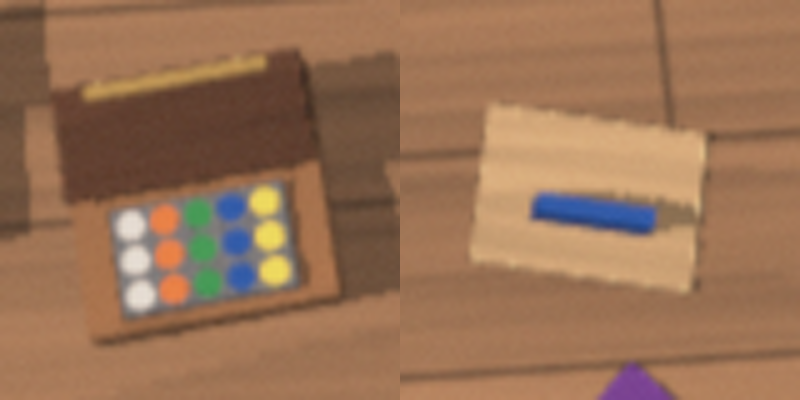

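The crop shows the leaf's front edge running (65,203) to (318,160) and the pull running (535,207) to (655,222). So the tray's yaw is about +9.6° and the cover's about −8°. I'll head toward the tray first, for a close wrist look on the way.

Emit:
send_rows(rows=[-0.0375, -0.031, 0, 0, 0, 0, 1, -0.0375, -0.031, 0, 0, 0, 0, 1, -0.0375, -0.031, 0, 0, 0, 0, 1, -0.0375, -0.031, 0, 0, 0, 0, 1, -0.0375, -0.031, 0, 0, 0, 0, 1, -0.0375, -0.031, 0, 0, 0, 0, 1, -0.0375, -0.031, 0, 0, 0, 0, 1, -0.0375, -0.031, 0, 0, 0, 0, 1])

```text
time: 0.95
ee_pos: [0.4242, 0.2666, 0.2313]
tcp_rot: [0.0, 0.181, 0.983, 0.0]
ft_force: [0.4, 0.5, -1.0]
finger_gap: 1.0
grip_force: 0.0
```

Emit:
send_rows(rows=[-0.0375, -0.031, 0, 0, 0, 0, 1, -0.0375, -0.031, 0, 0, 0, 0, 1, -0.0375, -0.031, 0, 0, 0, 0, 1, -0.0375, -0.031, 0, 0, 0, 0, 1, 0, 0, 0, 0, 0, 8.5, 1, 0, 0, 0, 0, 0, 8.5, 1, 0, 0, 0, 0, 0, 8.5, 1, 0, 0, 0, 0, 0, 8.5, 1])

```text
time: 1.75
ee_pos: [0.5193, 0.0989, 0.231]
tcp_rot: [-0.0, 0.464, 0.886, -0.0]
ft_force: [-0.7, 0.1, -0.3]
finger_gap: 0.998
grip_force: 0.0
```

Emit:
send_rows(rows=[0, 0, 0, 0, 0, 8.5, 1, 0, 0, 0, 0, 0, 8.5, 1, 0, 0, 0, 0, 0, 8.5, 1, 0, 0, 0, 0, 0, 8.5, 1, 0, 0, 0, 0, 0, 8.5, 1, 0, 0, 0, 0, 0, 0, 1, 0, 0, 0, 0, 0, 0, 1])

```text
time: 2.45
ee_pos: [0.5193, 0.0993, 0.2311]
tcp_rot: [-0.0, 0.75, 0.662, -0.0]
ft_force: [-0.1, 0.2, 0.1]
finger_gap: 1.003
grip_force: 0.0
```

```bash
python3 - <<'E'
from h import *
s=robot.read_state();print(s['time'],s['ee_pos'],s['tcp_rot'],s['joints'].round(2) if hasattr(s['joints'],'round') else s['joints'])
w,e=grab('wrist','w1')
print(np.round(-np.array(e['R']).T@e['t'],3),np.round(e['R'],3))
E
```

```text
2.45 [0.51933447 0.09931539 0.23113209] [-9.15305441e-05  7.49837946e-01  6.61621503e-01 -1.82861454e-04] [-0.25  0.25  0.01  1.87 -0.    1.02 -0.36]
[0.529 0.175 0.373] [[ 0.992 -0.125 -0.001]
 [-0.119 -0.946  0.302]
 [-0.039 -0.299 -0.953]]
```

View pics/w1.png

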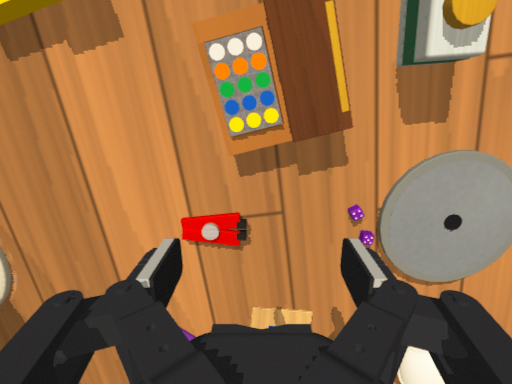

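The wrist view shows the tray at about (270,70), cut off a little at the top. The leaf's front edge runs down from about (265,5) to (290,140), the clamp is at (212,230) and the dice at (360,225). I'll shift toward the tray for a second viewpoint.

Emit:
send_rows(rows=[0.04, 0.0, 0, 0, 0, 0, 1, 0.04, 0.0, 0, 0, 0, 0, 1, 0, 0, 0, 0, 0, 0, 1, 0, 0, 0, 0, 0, 0, 1])

```text
time: 2.9
ee_pos: [0.5295, 0.1796, 0.231]
tcp_rot: [-0.0, 0.75, 0.662, -0.0]
ft_force: [-0.3, -0.7, 0.3]
finger_gap: 0.997
grip_force: 0.0
```

```bash
python3 - <<'E'
from h import *
s=robot.read_state();print(s['time'],s['ee_pos'],s['tcp_rot'])
w,e=grab('wrist','w2')
cv2.imwrite('pics/w2c.png',cv2.resize(w[20:270,130:460],None,fx=2.4,fy=2.4,interpolation=cv2.INTER_CUBIC)[:,:,::-1])
E
```

```text
2.9 [0.5295092  0.17963955 0.23098071] [-1.98705056e-04  7.49692694e-01  6.61786046e-01 -2.32673991e-04]
```

View pics/w2c.png

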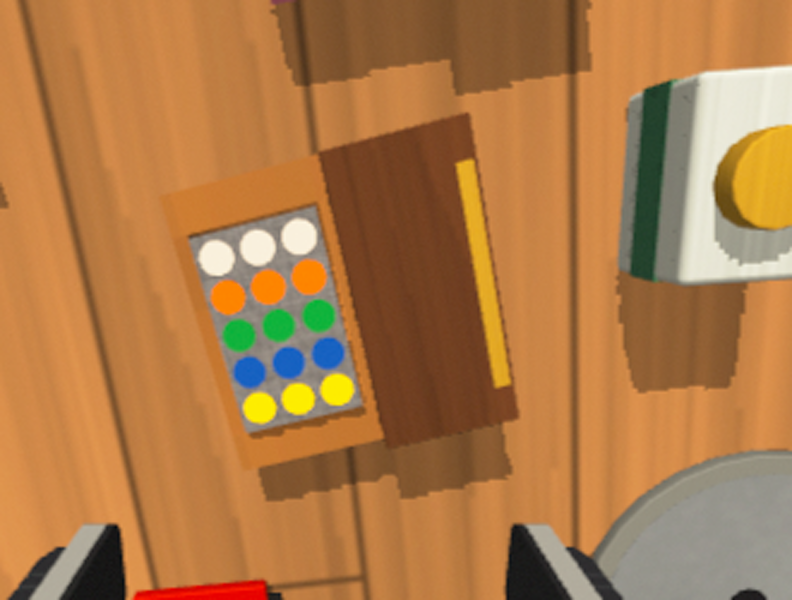

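The crop shows the leaf's front corners at (321,152) and (385,447), its rear corners at (469,113) and (518,418), and the rim's front corners at (163,197) and (248,467). Next I'll triangulate between the two wrist views.

```bash
python3 - <<'E'
from h import *
A,a=load('w1');B,b=load('w2');T,t=load('t0')
hs=lambda i:cv2.cvtColor(i,cv2.COLOR_RGB2HSV).astype(int)
def group(im,box,lo,hi):
    h=hs(im);m=(h[...,0]>=lo)&(h[...,0]<=hi)&(h[...,1]>190)&(h[...,2]>90)
    x0,y0,x1,y1=box;mm=np.zeros_like(m);mm[y0:y1,x0:x1]=m[y0:y1,x0:x1]
    p=np.argwhere(mm)[:,::-1];return p.mean(0),len(p)
for n,lo,hi in(('green',50,80),('blue',100,125),('yellow',24,34)):
    p,k=group(A,(200,20,285,135),lo,hi);q,l=group(B,(205,100,285,205),lo,hi)
    print(n,k,l,cross(a,p,b,q))
def corners(im,box):
    h=hs(im);x0,y0,x1,y1=box
    m=((h[...,0]<14)&(h[...,2]<135)&(h[...,2]>70)).astype(np.uint8);z=np.zeros_like(m);z[y0:y1,x0:x1]=m[y0:y1,x0:x1]
    z=cv2.morphologyEx(z,cv2.MORPH_OPEN,np.ones((5,5)))
    k,l,st,ce=cv2.connectedComponentsWithStats(z);i=1+st[1:,4].argmax();print(st[i])
    c=max(cv2.findContours((l==i).astype(np.uint8),0,1)[0],key=cv2.contourArea);c=cv2.convexHull(c)
    return cv2.approxPolyDP(c,5,True)[:,0]
print(corners(A,(255,0,360,145)).tolist())
print(corners(B,(255,55,360,210)).tolist())
off=np.array([130,20]);hand=np.array([(321,152),(385,447),(469,113),(518,418)])/2.4+off
L=plane(b,hand,.053);print('leaf top',L.round(4).tolist())
R=plane(b,np.array([(163,197),(248,467)])/2.4+off,.036);print('rim front',R.round(4).tolist())
for P,Q in((L[0],L[1]),(L[2],L[3]),(R[0],R[1])):
    d=P-Q;print('len',np.linalg.norm(d),'yaw',np.degrees(np.arctan2(-d[0],d[1])))
yaw=np.radians(9.5)
for P,k,x in((L[0]+L[1],'lf',.005),(L[2]+L[3],'lr',.075),(R[0]+R[1],'rf',-.075)):
    print(k,P/2-x*np.array([np.cos(yaw),np.sin(yaw),0]))
E
```

```text
green 461 366 (array([0.5121295 , 0.1959186 , 0.04116302]), [np.float64(0.00014142391179849687), np.float64(0.00014142391179857455)])
blue 440 351 (array([0.51445353, 0.17611361, 0.04171351]), [np.float64(0.00010494152032725434), np.float64(0.00010494152032706726)])
yellow 496 401 (array([0.51700766, 0.15590479, 0.04109768]), [np.float64(0.00017822080917856358), np.float64(0.00017822080917852975)])
[ 264    0   88  142 7912]
[[323, 0], [351, 127], [293, 141], [264, 0]]
[ 264   68   81  138 6843]
[[324, 68], [344, 193], [291, 205], [264, 83]]
leaf top [[0.5435, 0.2739, 0.053], [0.5591, 0.1272, 0.053], [0.6111, 0.2818, 0.053], [0.6282, 0.1346, 0.053]]
rim front [[0.4647, 0.2641, 0.036], [0.4838, 0.1179, 0.036]]
len 0.14751335453244435 yaw 6.058446953566909
len 0.14820663973807324 yaw 6.62594709515408
len 0.14735231537730378 yaw 7.449160514795804
lf [0.5463835  0.19969399 0.053     ]
lr [0.54571863 0.19581677 0.053     ]
rf [0.54826477 0.20337544 0.036     ]
```

The token bed triangulates to z = 41 mm, against 42 mm expected. The tray is at about (0.547, 0.200) with yaw 6.8°, and the three edge checks agree with that. Next I go to the cover.

Emit:
send_rows(rows=[-0.047, 0.002, 0, 0, 0, 0, 1, -0.047, 0.002, 0, 0, 0, 0, 1, -0.047, 0.002, 0, 0, 0, 0, 1, -0.047, 0.002, 0, 0, 0, 0, 1, -0.047, 0.002, 0, 0, 0, 0, 1, -0.047, 0.002, 0, 0, 0, 0, 1, -0.047, 0.002, 0, 0, 0, 0, 1, -0.047, 0.002, 0, 0, 0, 0, 1])

```text
time: 3.75
ee_pos: [0.4957, -0.1998, 0.2316]
tcp_rot: [0.0, 0.752, 0.659, -0.0]
ft_force: [1.1, 0.0, -0.0]
finger_gap: 1.002
grip_force: 0.0
```

Emit:
send_rows(rows=[-0.047, 0.002, 0, 0, 0, 0, 1, -0.047, 0.002, 0, 0, 0, 0, 1, 0, 0, 0, 0, 0, 0, 1, 0, 0, 0, 0, 0, 0, 1])

```text
time: 4.15
ee_pos: [0.4872, -0.2928, 0.2311]
tcp_rot: [-0.0, 0.753, 0.658, -0.0]
ft_force: [-0.1, -0.3, -0.4]
finger_gap: 1.003
grip_force: 0.0
```

```bash
python3 - <<'E'
from h import *
s=robot.read_state();print(s['time'],s['ee_pos'],s['tcp_rot'])
w,e=grab('wrist','w3')
E
```

```text
4.15 [ 0.487226   -0.29279659  0.23113106] [-1.81169267e-04  7.52921926e-01  6.58109701e-01 -4.02404952e-04]
```

Emit:
send_rows(rows=[-0.04, 0, 0, 0, 0, 0, 1, 0, 0, 0, 0, 0, 0, 1, 0, 0, 0, 0, 0, 0, 1])

```text
time: 4.5
ee_pos: [0.4838, -0.3293, 0.2312]
tcp_rot: [-0.0, 0.751, 0.66, 0.0]
ft_force: [-0.0, 0.6, 0.7]
finger_gap: 0.999
grip_force: 0.0
```

```bash
python3 - <<'E'
from h import *
s=robot.read_state();print(s['time'],s['ee_pos'],s['tcp_rot'])
w,e=grab('wrist','w4')
cv2.imwrite('pics/w34.png',np.hstack([cv2.resize(load('w3')[0],(400,300)),cv2.resize(w,(400,300))])[:,:,::-1])
E
```

```text
4.5 [ 0.48377903 -0.32934006  0.23121293] [-2.68877379e-04  7.51247278e-01  6.60020793e-01  8.26484380e-05]
```

View pics/w34.png

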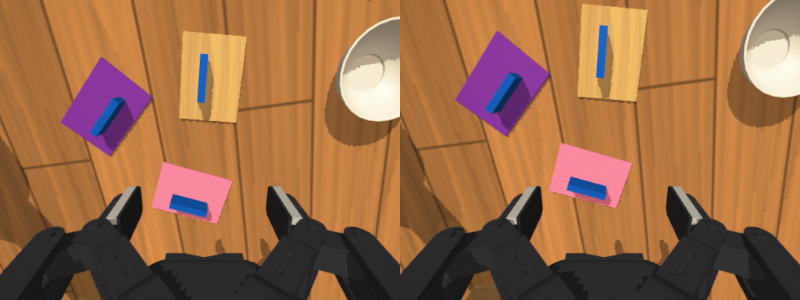

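Both frames show the wooden board whole: in w3 (native pixels) its centre is at about (272,98) with the pull at (260,100), and in w4 the same at about (272,68) and (257,66).

```bash
python3 - <<'E'
from h import *
hs=lambda i:cv2.cvtColor(i,cv2.COLOR_RGB2HSV).astype(int)
res=[]
for n,box,bc in(('w3',(225,30,325,165),(290,60)),('w4',(220,0,325,140),(290,30))):
    im,c=load(n);h=hs(im);x0,y0,x1,y1=box
    def cut(m):
        z=np.zeros(m.shape,np.uint8);z[y0:y1,x0:x1]=m[y0:y1,x0:x1];k,l,st,_=cv2.connectedComponentsWithStats(z);i=1+st[1:,4].argmax();return (l==i).astype(np.uint8)
    blue=cut((h[...,0]>100)&(h[...,0]<125)&(h[...,1]>150))
    v=h[...,2][blue>0];thr=np.percentile(v,[10,50,90])
    top=cut((blue>0)&(h[...,2]>thr[1]*.93));
    g=h[bc[1],bc[0]];bd=cut((abs(h[...,0]-g[0])<4)&(h[...,2]>g[2]-25));bd=cv2.morphologyEx(bd,cv2.MORPH_OPEN,np.ones((3,3)))
    P=np.argwhere(top)[:,::-1].astype(np.float32)
    hull=cv2.convexHull(np.argwhere(bd)[:,::-1].astype(np.int32));q=cv2.approxPolyDP(hull,5,True)[:,0]
    print(n,'blue',blue.sum(),top.sum(),thr,'hsv',g,'quad',q.tolist())
    r=cv2.minAreaRect(P);bp=plane(c,cv2.boxPoints(r),.037);e=[bp[1]-bp[0],bp[2]-bp[1]];e=max(e,key=np.linalg.norm);e=e*np.sign(e[1])
    print(' pulltop ctr',plane(c,P.mean(0)[None],.037).round(4),'rect',r,'len',np.linalg.norm(e),'yaw',np.degrees(np.arctan2(-e[0],e[1])))
    Q=plane(c,q,.005);print(' board',Q.round(4).tolist(),'mid',Q.mean(0).round(4),'sides',[round(float(np.linalg.norm(Q[i]-Q[i-1])),4) for i in range(len(Q))],[round(float(np.degrees(np.arctan2(*(Q[i]-Q[i-1])[1::-1]))),1) for i in range(len(Q))])
    res.append((c,P.mean(0),q.mean(0)))
print('tri pull top',cross(res[0][0],res[0][1],res[1][0],res[1][1]),'board',cross(res[0][0],res[0][2],res[1][0],res[1][2]))
E
```

```text
w3 blue 564 554 [185. 188. 190.] hsv [ 17 150 229] quad [[315, 48], [301, 156], [230, 151], [234, 40]]
 pulltop ctr [[ 0.4943 -0.2142  0.037 ]] rect ((258.8384704589844, 99.5923080444336), (9.185079574584961, 61.47467041015625), 3.945185899734497) len 0.06824785363902229 yaw -12.290736013247887
 board [[0.5696, -0.1647, 0.005], [0.5408, -0.2942, 0.005], [0.4465, -0.2746, 0.005], [0.4738, -0.143, 0.005]] mid [ 0.5077 -0.2191  0.005 ] sides [0.0982, 0.1327, 0.0963, 0.1345] [-12.8, -102.5, 168.2, 78.3]
w4 blue 632 620 [189. 191. 193.] hsv [ 18 148 229] quad [[316, 13], [301, 129], [228, 123], [233, 5]]
 pulltop ctr [[ 0.4944 -0.2142  0.037 ]] rect ((257.6634826660156, 65.47285461425781), (9.72648811340332, 65.75426483154297), 4.610649585723877) len 0.06812529057980628 yaw -12.958835001503484
 board [[0.5694, -0.1638, 0.005], [0.5406, -0.2945, 0.005], [0.4465, -0.2744, 0.005], [0.4744, -0.1432, 0.005]] mid [ 0.5077 -0.219   0.005 ] sides [0.0973, 0.1338, 0.0962, 0.1342] [-12.2, -102.4, 168.0, 78.0]
tri pull top (array([ 0.49436792, -0.21416131,  0.03693668]), [np.float64(5.066022424501444e-05), np.float64(5.066022424498431e-05)]) board (array([ 0.50825947, -0.21536388,  0.00791161]), [np.float64(2.1429428370278317e-05), np.float64(2.1429428369969838e-05)])
```

The pull's top triangulates to z = 36.9 mm, against 37 mm expected. The pull's centre is at (0.494, −0.2145) with yaw −12.3°, and the board's outline agrees. Moving above it, turning, and part-closing the fingers.

Emit:
send_rows(rows=[0.0384, -0.0016, 0, 0, 0, 0, 0.4, 0.0384, -0.0016, 0, 0, 0, 0, 0.4, 0.0384, -0.0016, 0.03, 0, 0, 0, 0.4, 0, 0, 0.045, 0, 0, 4.9, 0.4, 0, 0, 0.045, 0, 0, 0, 0.4, 0, 0, 0.04, 0, 0, 0, 0.4, 0, 0, 0, 0, 0, 0, 0.4, 0, 0, 0, 0, 0, 0, 0.4])

```text
time: 5.35
ee_pos: [0.494, -0.2136, 0.0715]
tcp_rot: [-0.001, 0.778, 0.628, -0.0]
ft_force: [1.2, -0.6, 0.5]
finger_gap: 0.4
grip_force: 0.0
```

```bash
cat >> h.py <<'E'
from scipy.spatial.transform import Rotation as Ro
def tool():
    s=robot.read_state();q=s['tcp_rot'];return s,np.array(s['ee_pos']),Ro.from_quat([q[1],q[2],q[3],q[0]]).as_matrix()
E
python3 - <<'E'
from h import *
s,p,R=tool();t=np.array([.494,-.2145,.0095])
print(s['time'],p,s['finger_gap'],'yaw x',np.degrees(np.arctan2(R[1,0],R[0,0])),'shift',R.T@(t-p),s['ft_force'])
E
```

```text
5.35 [ 0.49402801 -0.21360211  0.07146697] 0.3999363812270799 yaw x 77.80550804653824 shift [-0.00092621  0.00026189  0.06196601] [ 1.21110804 -0.64964924  0.47039406]
```

Emit:
send_rows(rows=[-0.0009, 0, 0.03, 0, 0, 0, 0.4, 0, 0, 0.022, 0, 0, 0, 0.4, 0, 0, 0.01, 0, 0, 0, 0.4, 0, 0, 0, 0, 0, 0, 0.4, 0, 0, 0, 0, 0, 0, 0, 0, 0, 0, 0, 0, 0, 0, 0, 0, 0, 0, 0, 0, 0, 0, 0, 0, 0, 0, 0, 0], squeeze=60)

```text
time: 6.15
ee_pos: [0.4956, -0.2164, 0.0112]
tcp_rot: [0.001, 0.779, 0.627, 0.001]
ft_force: [-0.8, 0.4, 8.0]
finger_gap: 0.127
grip_force: 60.4
```

Emit:
send_rows(rows=[0, 0, 0, 0, 0, 0, 0, 0, 0, -0.01, 0, 0, 0, 0, 0, 0, -0.03, 0, 0, 0, 0, 0, 0, -0.04, 0, 0, 0, 0, 0, 0, -0.04, 0, 0, 0, 0, 0, 0, -0.03, 0, 0, 0, 0, 0, 0, 0, 0, 0, 0, 0, 0, 0, 0, 0, 0, 0, 0], squeeze=60)

```text
time: 6.95
ee_pos: [0.4941, -0.2158, 0.1604]
tcp_rot: [0.001, 0.779, 0.627, 0.001]
ft_force: [-0.1, -0.3, -0.9]
finger_gap: 0.129
grip_force: 59.5
```

```bash
python3 - <<'E'
from h import *
w,e=grab('wrist','w5');a,c=grab('top','t5');b,d=grab('side','s5')
s,p,R=tool();print(s['time'],p,s['finger_gap'],s['grip_force'],s['ft_force'],np.degrees(np.arctan2(R[1,0],R[0,0])))
cv2.imwrite('pics/m5.png',np.hstack([cv2.resize(w,(400,300)),cv2.resize(b[100:350,180:480],(400,300))])[:,:,::-1])
E
```

```text
7.1 [ 0.49256482 -0.21526108  0.15787712] 0.1271575850967913 59.45370018482208 [ 0.70758659 -0.09375959 -2.01076712] 77.7020104019728
```

View pics/m5.png

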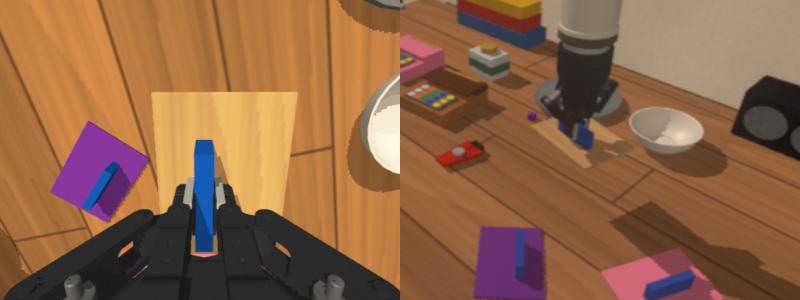

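The board is held and looks level: its +y edge in the wrist view runs from (152,93) to (297,92) in the half-size picture. I'll check the board's height in the grip, then work out the move to the tray.

```bash
python3 - <<'E'
from h import *
im,c=load('w5');h=cv2.cvtColor(im,cv2.COLOR_RGB2HSV).astype(int);g=h[130,300];print(g,h[60,150])
m=((abs(h[...,0]-g[0])<3)&(h[...,2]>g[2]-30)&(h[...,1]<g[1]+25)).astype(np.uint8);m[:100]=0;m[230:]=0
m=cv2.morphologyEx(m,cv2.MORPH_OPEN,np.ones((5,5)));k,l,st,_=cv2.connectedComponentsWithStats(m);i=1+st[1:,4].argmax()
q=cv2.convexHull(np.argwhere(l==i)[:,::-1].astype(np.int32))[:,0];
A=q[(q@[1,1]).argmin()];B=q[(q@[-1,1]).argmin()];print('corners',A,B)
s,p,R=tool();o,d=ray(c,[A,B]);o=(o-p)@R;d=d@R   # tool frame
# board top plane tool z = zt : edge length along tool y must be 0.1
for L in(.099,.1,.101):
    zt=o[2]+L/np.linalg.norm(d[1]/d[1,2]-d[0]/d[0,2])
    X=o+d*((zt-o[2])/d[:,2])[:,None];e=X[1]-X[0]
    print(L,'top z in tool',zt.round(4),X.round(4).tolist(),'yaw in tool',np.degrees(np.arctan2(e[0],e[1])))
print(s['time'],p,R.round(3).tolist())
T=np.array([.547,.2,0]);y=np.radians(6.8);ex=np.array([np.cos(y),np.sin(y),0])
t=T+ex*(-.14)+[0,0,.12];print('via target',t,'shift',R.T@(t-p),'yaw change',np.degrees(y)-(np.degrees(np.arctan2(R[1,0],R[0,0]))-90))
E
```

```text
[ 19 146 239] [ 14 168 194]
corners [194 119] [379 118]
0.099 top z in tool 0.0068 [[0.0672, -0.0346, 0.0068], [0.0677, 0.0644, 0.0068]] yaw in tool 0.25598930708073736
0.1 top z in tool 0.0083 [[0.0671, -0.035, 0.0083], [0.0676, 0.065, 0.0083]] yaw in tool 0.25598930708073303
0.101 top z in tool 0.0098 [[0.0671, -0.0353, 0.0098], [0.0675, 0.0657, 0.0098]] yaw in tool 0.2559893070807367
7.1 [ 0.49256482 -0.21526108  0.15787712] [[0.213, 0.977, -0.003], [0.977, -0.213, 0.001], [0.0, -0.003, -1.0]]
via target [0.40798483 0.18342344 0.12      ] shift [ 0.37150607 -0.16744104  0.03852966] yaw change 19.0979895980272
```

The board sits in the grip as expected: along tool y it runs −35 to +65 mm, and the edge is 67 mm from the TCP in x. The yaw error is 0.3°, and its underside is about 12 mm beyond the TCP. Carrying it to the tray.

Emit:
send_rows(rows=[0.025, -0.008, 0, 0, 0, 0, 0, 0.04, -0.013, 0, 0, 0, 0, 0, 0.04, -0.013, 0, 0, 0, 0, 0, 0.04, -0.013, 0, 0, 0, 0, 0, 0.04, -0.013, 0, 0, 0, 0, 0, 0.04, -0.013, 0, 0, 0, 0, 0, 0.04, -0.013, 0, 0, 0, 0, 0, 0.04, -0.013, 0, 0, 0, 0, 0])

```text
time: 7.9
ee_pos: [0.4606, 0.1046, 0.158]
tcp_rot: [-0.001, 0.779, 0.627, -0.001]
ft_force: [1.2, 0.0, -2.1]
finger_gap: 0.127
grip_force: 59.3
```

Emit:
send_rows(rows=[0.04, -0.013, 0, 0, 0, 0, 0, 0.03, -0.01, 0, 0, 0, 0, 0, 0.011, -0.003, 0.01, 0, 0, -6.4, 0, 0, 0, 0.015, 0, 0, -6.4, 0, 0, 0, 0.013, 0, 0, -6.3, 0, 0, 0, 0, 0, 0, 0, 0, 0, 0, 0, 0, 0, 0, 0, 0, 0, 0, 0, 0, 0, 0])

```text
time: 8.7
ee_pos: [0.4542, 0.1878, 0.1214]
tcp_rot: [-0.0, 0.665, 0.747, 0.0]
ft_force: [0.1, 0.3, -2.5]
finger_gap: 0.13
grip_force: 59.3
```

```bash
cat >> h.py <<'E'
YAW=np.radians(6.8);TR=np.array([[np.cos(YAW),-np.sin(YAW),0],[np.sin(YAW),np.cos(YAW),0],[0,0,1]]);TO=np.array([.547,.2,0.])
def edge(zu=.012):
    # cover_edge middle in tray frame from tool pose; tool coords of cover_edge
    s,p,R=tool();E=p+R@np.array([-.0005,.0645,zu]);M=TR.T@R
    return s,p,R,(E-TO)@TR,np.degrees(np.arctan2(-M[2,1],1)),np.degrees(np.arctan2(M[1,1],M[0,1])),np.degrees(M[2,0])
def rep():
    s,p,R,e,pit,yw,rl=edge();print('t',round(s['time'],2),'edge mm',(e*1e3).round(1),'nose-down',round(pit,2),'yaw',round(yw,2),'roll',round(rl,2),'F',np.round(s['ft_force'],1),'grip',round(s['grip_force'],1),'gap',round(s['finger_gap'],3));return s,p,R,e
E
python3 - <<'E'
from h import *
s,p,R,e=rep();print(p,R.round(3).tolist());w,c=grab('wrist','w6')
cv2.imwrite('pics/w6v.png',w[:,:,::-1])
E
```

```text
t 8.7 edge mm [-29.1  -1.8 109.4] nose-down 0.0 yaw -0.15 roll 0.0 F [ 0.1  0.3 -2.5] grip 59.3 gap 0.13
[0.45419788 0.18778703 0.12142761] [[-0.116, 0.993, -0.0], [0.993, 0.116, 0.0], [0.0, -0.0, -1.0]]
```

View pics/w6v.png

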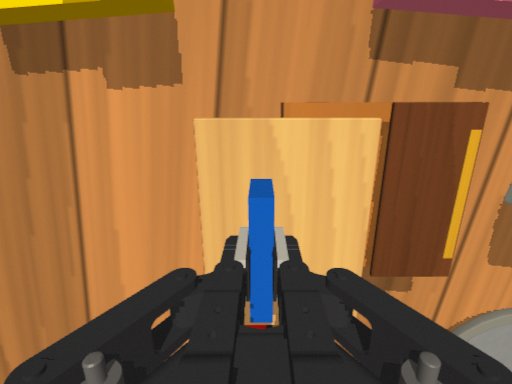

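The board is square to the tray, with its leading edge at about x = 380 px and the leaf's front edge running (392,103) to (371,276). I'll recheck the tray from this close view before going in.

```bash
python3 - <<'E'
from h import *
im,c=load('w6');h=cv2.cvtColor(im,cv2.COLOR_RGB2HSV).astype(int)
m=((h[...,0]<14)&(h[...,2]<135)&(h[...,2]>60)).astype(np.uint8);m[:, :365]=0;m[:95]=0;m[282:]=0;m[:,490:]=0
m=cv2.morphologyEx(m,cv2.MORPH_OPEN,np.ones((5,5)));k,l,st,_=cv2.connectedComponentsWithStats(m);i=1+st[1:,4].argmax()
q=cv2.approxPolyDP(cv2.convexHull(np.argwhere(l==i)[:,::-1].astype(np.int32)),5,True)[:,0];print(q.tolist())
print(((plane(c,q,.053)-TO)@TR*1e3).round(1).tolist())
bc=np.array([[194,119],[380,119]]);print('board corners tray mm (top z .114)',((plane(c,bc,.1144)-TO)@TR*1e3).round(1).tolist())
rep()
E
```

```text
[[487, 103], [448, 275], [371, 276], [394, 103]]
[[71.2, 73.8, 53.0], [72.3, -72.8, 53.0], [3.7, -73.7, 53.0], [3.2, 74.0, 53.0]]
board corners tray mm (top z .114) [[-129.4, 66.7, 114.4], [-31.4, 66.4, 114.4]]
t 8.75 edge mm [-28.9  -1.7 109.7] nose-down -0.03 yaw -0.12 roll 0.01 F [ 0.   0.9 -1.8] grip 59.3 gap 0.133
```

The leaf is centred and square to my tray frame within about 1–2 mm. Now I tilt the board 9° nose-down and come down above the bed.

Emit:
send_rows(rows=[0.0017, 0.0055, 0.02, 0, 0, 0, 0, 0, 0.004, 0.021, 0, 0, 0, 0, 0, 0, 0, 4.5, 0, 0, 0, 0, 0, 0, 4.5, 0, 0, 0, 0, 0, 0, 0, 0, 0, 0, 0, 0, 0, 0, 0, 0, 0, 0, 0, 0, 0, 0, 0, 0])

```text
time: 9.45
ee_pos: [0.4626, 0.1907, 0.0805]
tcp_rot: [-0.052, 0.662, 0.745, -0.058]
ft_force: [1.0, -0.2, -1.1]
finger_gap: 0.129
grip_force: 59.4
```

```bash
python3 - <<'E'
from h import *
s,p,R,e=rep();g=np.array([-20,0,45.])/1e3
print('shift',R.T@TR@(g-e));b,d=grab('side','s7');rep();w,c=grab('wrist','w7')
cv2.imwrite('pics/s7c.png',cv2.resize(b[120:220,150:270],(720,600),interpolation=cv2.INTER_CUBIC)[:,:,::-1])
E
```

```text
t 9.45 edge mm [-23.1   0.2  58.6] nose-down 8.83 yaw -0.01 roll -0.01 F [ 1.  -0.2 -1.1] grip 59.4 gap 0.129
shift [-0.00022928  0.00513338  0.01296307]
t 9.5 edge mm [-23.2   0.3  58.7] nose-down 8.84 yaw 0.02 roll -0.01 F [ 0.2  0.8 -1.6] grip 59.4 gap 0.126
```

View pics/s7c.png

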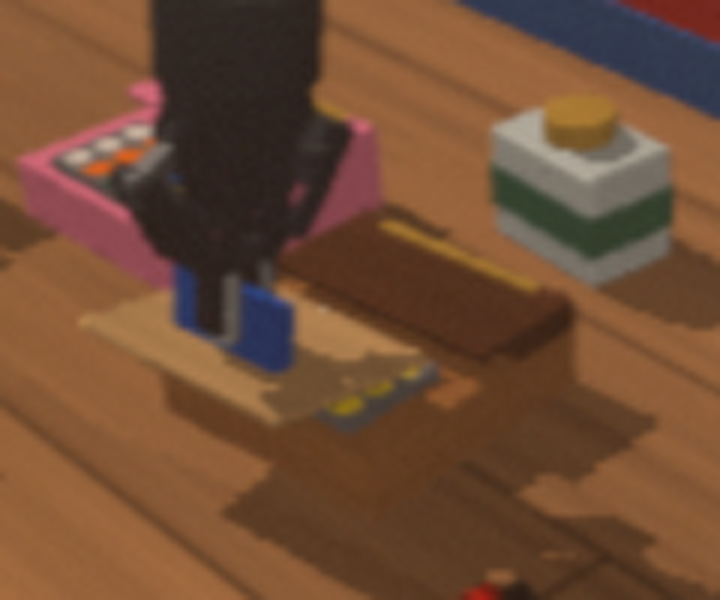

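The side crop shows the board tilted nose-down over the bed, its leading corner at about (430,360), in front of the leaf. I'll lower it and probe for contact with the bed, to calibrate the height.

Emit:
send_rows(rows=[0, 0.0045, 0.008, 0, 0, 0, 0, 0, 0, 0.005, 0, 0, 0, 0, 0, 0, 0, 0, 0, 0, 0, 0, 0, 0, 0, 0, 0, 0])

```text
time: 9.95
ee_pos: [0.4652, 0.1909, 0.0663]
tcp_rot: [-0.052, 0.662, 0.745, -0.059]
ft_force: [-1.2, -0.0, -2.1]
finger_gap: 0.121
grip_force: 59.4
```

Emit:
send_rows(rows=[0, 0, 0.0015, 0, 0, 0, 0, 0, 0, 0, 0, 0, 0, 0, 0, 0, 0, 0, 0, 0, 0])

```text
time: 10.25
ee_pos: [0.4654, 0.191, 0.0653]
tcp_rot: [-0.052, 0.662, 0.745, -0.059]
ft_force: [0.4, -0.0, -0.6]
finger_gap: 0.125
grip_force: 59.4
```

Emit:
send_rows(rows=[0, 0, 0.0015, 0, 0, 0, 0, 0, 0, 0, 0, 0, 0, 0, 0, 0, 0, 0, 0, 0, 0])

```text
time: 10.55
ee_pos: [0.4651, 0.191, 0.0638]
tcp_rot: [-0.052, 0.662, 0.746, -0.059]
ft_force: [0.0, -0.1, -1.6]
finger_gap: 0.128
grip_force: 59.4
```

```bash
python3 - <<'E'
from h import *
rep()
E
```

```text
t 10.55 edge mm [-20.5   0.3  41.8] nose-down 8.89 yaw 0.0 roll 0.0 F [ 0.  -0.1 -1.6] grip 59.4 gap 0.128
```

Emit:
send_rows(rows=[0, 0, 0.001, 0, 0, 0, 0, 0, 0, 0, 0, 0, 0, 0, 0, 0, 0, 0, 0, 0, 0])

```text
time: 10.85
ee_pos: [0.4651, 0.191, 0.063]
tcp_rot: [-0.052, 0.662, 0.746, -0.059]
ft_force: [-0.3, -1.0, 1.0]
finger_gap: 0.13
grip_force: 59.8
```

Emit:
send_rows(rows=[0, 0, 0.001, 0, 0, 0, 0, 0, 0, 0, 0, 0, 0, 0, 0, 0, 0, 0, 0, 0, 0])

```text
time: 11.15
ee_pos: [0.4651, 0.1911, 0.062]
tcp_rot: [-0.052, 0.662, 0.746, -0.058]
ft_force: [0.5, -0.2, 1.8]
finger_gap: 0.126
grip_force: 59.9
```

Emit:
send_rows(rows=[0, 0, 0.001, 0, 0, 0, 0, 0, 0, 0, 0, 0, 0, 0, 0, 0, 0, 0, 0, 0, 0])

```text
time: 11.45
ee_pos: [0.465, 0.191, 0.061]
tcp_rot: [-0.052, 0.662, 0.746, -0.058]
ft_force: [0.9, -0.3, 2.8]
finger_gap: 0.124
grip_force: 60.0
```

```bash
python3 - <<'E'
from h import *
rep()
E
```

```text
t 11.45 edge mm [-20.6   0.3  39.1] nose-down 8.85 yaw 0.0 roll 0.01 F [ 0.9 -0.3  2.8] grip 60.0 gap 0.124
```

The bed is touched at TCP z ≈ 0.063, so the underside is 11.2 mm beyond the TCP, as felt at the grasp. I raise the board 4.6 mm and slide along its own plane under the leaf.

Emit:
send_rows(rows=[0, 0, -0.0046, 0, 0, 0, 0, 0, 0, 0, 0, 0, 0, 0, 0, 0.008, 0, 0, 0, 0, 0, 0, 0.01, 0, 0, 0, 0, 0, 0, 0.01, 0, 0, 0, 0, 0, 0, 0, 0, 0, 0, 0, 0, 0, 0, 0, 0, 0, 0, 0])

```text
time: 12.15
ee_pos: [0.4944, 0.1944, 0.0611]
tcp_rot: [-0.052, 0.662, 0.745, -0.058]
ft_force: [0.7, -0.4, 1.7]
finger_gap: 0.128
grip_force: 59.8
```

```bash
sed -i 's/zu=.012)/zu=.0112)/' h.py; python3 - <<'E'
from h import *
rep()
E
```

```text
t 12.15 edge mm [ 9.1  0.2 40.1] nose-down 8.77 yaw -0.03 roll 0.02 F [ 0.7 -0.4  1.7] grip 59.8 gap 0.128
```

Emit:
send_rows(rows=[0, 0.006, 0, 0, 0, 0, 0, 0, 0.006, 0, 0, 0, 0, 0, 0, 0.005, 0, 0, 0, 0, 0, 0, 0, 0, 0, 0, 0, 0, 0, 0, 0, 0, 0, 0, 0, 0, 0, 0, 0, 0, 0, 0])

```text
time: 12.75
ee_pos: [0.5103, 0.1964, 0.0586]
tcp_rot: [-0.052, 0.662, 0.746, -0.058]
ft_force: [1.9, 0.5, 1.6]
finger_gap: 0.128
grip_force: 59.8
```

```bash
python3 - <<'E'
from h import *
rep();b,d=grab('side','s8');w,c=grab('wrist','w8')
cv2.imwrite('pics/s8c.png',np.hstack([cv2.resize(b[140:220,165:261],(400,333),interpolation=cv2.INTER_CUBIC),cv2.resize(w,(400,333))])[:,:,::-1])
E
```

```text
t 12.75 edge mm [25.1  0.2 37.5] nose-down 8.8 yaw -0.01 roll 0.01 F [1.9 0.5 1.6] grip 59.8 gap 0.128
```

View pics/s8c.png

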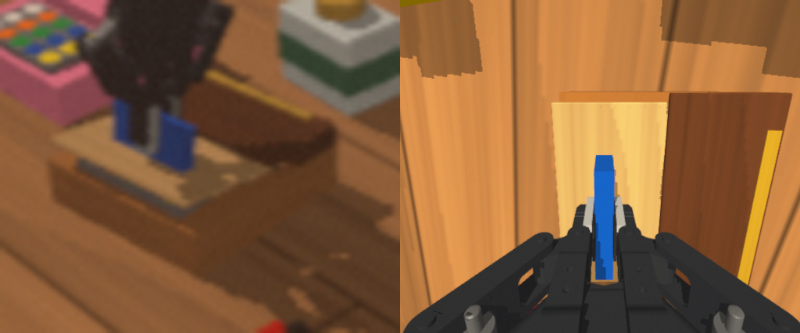

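The board's edge is tucked under the shut leaf: the seam in the wrist picture is at about x = 667, straight and square. Now I level the board while lowering it onto the rim.

Emit:
send_rows(rows=[0, 0, 0.0024, -2.2, 0, 0, 0, 0, -0.0001, 0.0026, -2.2, 0, 0, 0, 0, -0.0002, 0.0026, -2.2, 0, 0, 0, 0, -0.0003, 0.0026, -2.2, 0, 0, 0, 0, 0, 0, 0, 0, 0, 0, 0, 0, 0, 0, 0, 0, 0])

```text
time: 13.45
ee_pos: [0.5074, 0.1961, 0.0486]
tcp_rot: [-0.002, 0.664, 0.748, -0.002]
ft_force: [-1.3, -0.3, 3.8]
finger_gap: 0.127
grip_force: 60.3
```

```bash
python3 - <<'E'
from h import *
rep()
E
```

```text
t 13.45 edge mm [24.6  0.3 37.1] nose-down 0.29 yaw 0.02 roll -0.01 F [-1.3 -0.3  3.8] grip 60.3 gap 0.127
```

Emit:
send_rows(rows=[0, 0.0012, 0.0008, -0.2, 0, 0, 0, 0, 0, 0, 0, 0, 0, 0, 0, 0, 0, 0, 0, 0, 0])

```text
time: 13.75
ee_pos: [0.5079, 0.1961, 0.0474]
tcp_rot: [-0.001, 0.664, 0.748, -0.001]
ft_force: [-3.3, -0.1, 8.5]
finger_gap: 0.127
grip_force: 60.7
```

Emit:
send_rows(rows=[0, 0, 0.0008, 0, 0, 0, 0, 0, 0, 0, 0, 0, 0, 0, 0, 0, 0, 0, 0, 0, 0])

```text
time: 14.05
ee_pos: [0.5078, 0.1961, 0.0472]
tcp_rot: [-0.001, 0.664, 0.748, -0.001]
ft_force: [-5.5, -1.8, 13.8]
finger_gap: 0.128
grip_force: 61.7
```

Emit:
send_rows(rows=[0, 0, 0.0008, 0, 0, 0, 0, 0, 0, 0, 0, 0, 0, 0, 0, 0, 0, 0, 0, 0, 0])

```text
time: 14.35
ee_pos: [0.5079, 0.1962, 0.0472]
tcp_rot: [-0.001, 0.664, 0.748, -0.001]
ft_force: [-8.9, -2.6, 21.2]
finger_gap: 0.13
grip_force: 62.8
```

```bash
python3 - <<'E'
from h import *
rep()
E
```

```text
t 14.35 edge mm [25.1  0.3 35.8] nose-down 0.2 yaw 0.01 roll -0.02 F [-8.9 -2.6 21.2] grip 62.8 gap 0.13
```

The board is on the rim: the TCP stopped at 47.2 mm, and the force rose to about 23 N. A numeric check of the leaf and board from the wrist camera before handing in.

```bash
python3 - <<'E'
from h import *
for n in('w8','w9'):
    im,c=(grab('wrist','w9') if n=='w9' else load('w8'));h=cv2.cvtColor(im,cv2.COLOR_RGB2HSV).astype(int)
    m=((h[...,0]<14)&(h[...,2]<135)&(h[...,2]>60)).astype(np.uint8);m[:,:330]=0;m[:85]=0;m[290:]=0
    m=cv2.morphologyEx(m,cv2.MORPH_OPEN,np.ones((5,5)));k,l,st,_=cv2.connectedComponentsWithStats(m);i=1+st[1:,4].argmax()
    q=cv2.approxPolyDP(cv2.convexHull(np.argwhere(l==i)[:,::-1].astype(np.int32)),5,True)[:,0]
    print(n,((plane(c,q,.053)-TO)@TR*1e3).round(1).tolist())
    g=(abs(h[...,0]-19)<3)&(h[...,2]>190)&(h[...,1]<180);r=[np.flatnonzero(g[y,150:360])+150 for y in(150,170,190)]
    P=np.array([[x[0],y] for x,y in zip(r,(150,170,190))]);print(' board rear edge x (mm, z .041)',((plane(c,P,.041)-TO)@TR*1e3).round(1).tolist())
rep()
E
```

```text
w8 [[72.0, 74.4, 53.0], [63.0, -24.6, 53.0], [32.6, -28.3, 53.0], [4.1, -16.2, 53.0], [4.0, 74.7, 53.0]]
 board rear edge x (mm, z .041) [[-80.3, 49.2, 41.0], [-80.0, 36.7, 41.0], [-80.2, 23.7, 41.0]]
w9 [[71.6, 74.3, 53.0], [62.7, -27.6, 53.0], [30.5, -27.7, 53.0], [3.4, -12.9, 53.0], [3.3, 74.8, 53.0]]
 board rear edge x (mm, z .041) [[-75.3, 52.2, 41.0], [-75.0, 41.1, 41.0], [-75.2, 29.4, 41.0]]
t 14.4 edge mm [25.2  0.3 35.8] nose-down 0.2 yaw 0.01 roll -0.02 F [-8.1 -2.4 20.5] grip 62.8 gap 0.127
```

```bash
python3 -c "
from cell import workorder
print(workorder.close_job())"
```

```text
the job is handed in; nothing more can be done
None
```

I handed the job in with the cover board tucked about 25 mm past the tray's origin (20 mm under the leaf), centred and square. It was pressed flat on the rim with about 20 N, still held by its pull, and the leaf was shut; the hand-in returned no verdict.

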